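# Proof-pull a link on the bench pull tester

## Task

Lay the dog-bone test link flat in the two forked jaws of the bench pull tester and swing the hinged hasp down over the catch so that it covers the link's end. Then pull the tester's handle out, so that the link draws the sprung gauge, until the gauge's pointer stands in the notch of the index tab, not well past it, and hold it there for two seconds. Ease the handle all the way back without letting it snap, let go, and leave the link lying in the jaws under the hasp, with the index tab and the other things on the bench undisturbed.

Things in the scene. Friction and masses are not known exactly. Their poses are not given: they have to be found in the camera images.
- rig: bench pull tester, fixed: grey bed 110 mm wide (x -45 to +65), 460 mm long (y -270 to +190), 15 mm high. Origin: on the bench surface, on the pull line, midway between the jaws as they start. y: the pull direction, from the spring housing (grey box, 60 mm high, y -267 to -177) to the handle; x: away from the robot; z up. Between the jaws (y -36 to +36) nothing stands above 18 mm.
- seat (a point): where the middle of the link's underside belongs: 25 mm above the rig's origin, the floor height of both jaws. Each jaw is an open-topped steel fork 66 mm wide; prongs at 36 to 48 mm along +-y, 42 mm high above the bench, leave a 30 mm gap for the link's neck; its wide end lies behind them; end wall at 96 mm, 45 mm high. Gauge jaw on the -y side, carriage jaw on the +y side.
- link: the test link: plain aluminium dog-bone, loose, 170 mm long (its x axis), 14 mm thick, 110 to 220 g; neck 20 mm wide, 110 mm long; both ends 50 mm wide, 30 mm long. Symmetric. Origin: centre of its underside, z up. Lies left or right on the bench. In the jaws its x axis runs along the rig's y, with 7 mm of play each way lengthwise before an end bears on its prongs.
- bar: not to be used: a straight aluminium bar, 170 x 24 x 14 mm, without wide ends, loose on the bench on the side where the link is not. Origin: centre of its underside, x along it.
- carriage: sliding carriage with the +y jaw, the handle and the hasp. Its origin coincides with the rig's origin when it is fully home and moves along the rig's y as the handle is pulled (0 to 90 mm). Light sliding friction of about 1 N; it stays where it is put unless the link and gauge draw it back.
- handle (a point): centre of the top of the carriage's handle: an upright black post 30 mm (x) by 14 mm (y), standing from 35 to 102 mm above the bench, at y +121 in the carriage frame. Can be pinched from above across its 14 mm side (fingers closing along the pull line).
- gauge (a joint): draw of the gauge: 0 m home to 0.075 m, along the rig's +y. A spring pulls it home: 3 N at 0, 150 N/m more (9 to 12 N at the notch). The link draws it by the -y jaw: the handle first takes up the link's play (14 mm in all), then the gauge follows one to one. Let go under tension, it snaps home.
- pointer (a point): tip of the gauge's pointer, a dark steel finger 4 mm wide on the far (+x) side of the gauge jaw's end wall, 54 mm above the bench; it moves along the rig's y with the gauge.
- notch (a point): middle of the notch of the index tab: dark steel tab with two upright fins 14 mm apart, 59 mm high, on the aluminium scale strip along the far side of the bed, 3 mm beyond the pointer's tip in x. Set 30 to 55 mm from the pointer's home along the rig's y; must not be moved. The gauge is at the mark when pointer and notch agree along the rig's y.
- hasp (a joint): angle of the hasp: 0 rad lying closed across the carriage jaw with its slot over the staple of the catch, starts at 1.8 to 2.3 rad (leaning back towards the robot, past upright), at most 2.5. Stiff hinge (0.035 N m): it stays near where it is left and has to be pushed all the way down.
- hasp_hinge (a point): hinge axis of the hasp, which runs along the rig's y: on the robot's side of the carriage jaw, at x -36, y +70 in the carriage frame, 47 mm above the bench.
- hasp_tip (a point): middle of the hasp's free edge. The hasp is a dark steel strap 24 mm wide (y), 89 mm long from hinge to tip, 4 mm thick, slotted from 61 to 80 mm from the hinge. Closed, it reaches across in +x and its top is 49 mm above the bench; the staple through the slot stands to 56 mm above the bench, 70 mm from the hinge.
- reel: bystander: metal solder reel, 62 mm diameter, 42 mm high, standing between link and bar. Origin: centre of its underside.
- screwdriver: bystander: screwdriver lying on the left. Origin: under its middle.
- pliers: bystander: red-handled pliers on the right, about 190 mm long. Origin: under the middle.
Things that resemble listed ones, but are neither listed nor needed, are in the scene too. Leave any orange look-alike of the link alone.

How it is judged (in metres and radians):
On the way, in this order (a step that is already met when the one before it is completed fails the run):
1. the link lies flat in both jaws, its ends behind the prongs (x of link in the frame of rig between -0.009 and 0.009 m and z of link in the frame of rig between 0.021 and 0.03 m and angle between link's own z axis and vertical below 0.1 rad and angle between the x axis of link and the y axis of rig, either way round below 0.12 rad and y of link in the frame of rig between -0.01 and 0.01 m), for 0.3 s.
2. the hasp is swung closed over the link's end (x of link in the frame of rig between -0.009 and 0.009 m and z of link in the frame of rig between 0.021 and 0.03 m and angle between link's own z axis and vertical below 0.1 rad and angle between the x axis of link and the y axis of rig, either way round below 0.12 rad and value of joint hasp below 0.15 rad), for 0.2 s.
3. the handle pulls the gauge by way of the link and the pointer is held in the notch (within 6 mm) for 1.5 s (y of pointer in the frame of notch between -0.006 and 0.006 m and value of joint hasp below 0.15 rad and contact force between link and carriage above 3 N), for 1.5 s.
At the end, for the whole second after the job is handed in: The link lies at rest, flat in both jaws (middle within 9 mm of the pull line and 14 mm of the tester's middle, aligned within 0.12 rad), the hasp is closed (below 0.15 rad), the gauge is home (below 5 mm) and the carriage is home (within 12 mm) (all of step 2 and y of link in the frame of rig between -0.014 and 0.014 m and value of joint gauge below 0.005 m and y of carriage in the frame of rig below 0.012 m and linear speed of link below 0.02 m/s); the robot touches nothing.
It fails at once if the gauge is overdrawn: the pointer goes more than 12 mm past the notch (y of pointer in the frame of notch above 0.012 m).
It fails at once if the gauge snaps back (faster than 0.3 m/s) (velocity of joint gauge below -0.3 m/s).
It fails at once if the index tab is moved by more than 5 mm (distance of notch from where it was at the start of the episode above 0.005 m).
It fails at once if the reel, the bar, the screwdriver or the pliers are moved by more than 30 mm (distance of any of reel, bar, screwdriver, pliers from where it was at the start of the episode above 0.03 m).
It also fails if it takes over 67 s, if anything falls off the work surface, if the arm or the gripper's body presses on something with over 40 N, if the wrist force passes 120 N, or if a joint passes its speed limit or range.

## Robot

A 6-joint arm with a two-finger parallel gripper is mounted at the origin on the work surface. World frame = base frame: x ahead of the robot, y to its left, z up, the work surface at z = 0. Lengths are in mm, angles in rad, forces in N, time in s.
With the tool pointing down it reaches from about 350 to 850 mm from the base axis. Payload 8.1 kg.
Tool frame: the origin (TCP) lies on the centre line of the jaws, within the pads' length; the fingertips stand 25 mm ahead of it and the grasp point (between the pads) lies 6 mm ahead of it; z points along the fingers, y is the line along which they close (so a half turn about z gives the same grasp; the last joint's range is limited). The gripper opens to 93 mm and grips with 3 to 60 N. Pads are 15 mm wide; open, the fingers measure 128 mm over their backs; the gripper's body (75 mm by 188 mm) begins 65 mm behind the grasp point.
Start: joints at [1.018, 0.13, 1.488, -0, 1.523, -0.085], TCP at [270.535, 535.552, 243.635] pointing down, gripper open.
Joint ranges: [-2.96, 2.96], [-0.89, 2.26], [0.02, 2.5], [-1.34, 4.48], [0, 2.73], [-2.66, 2.66]. Speed limits (rad/s): [2.39, 2.39, 2.79, 3.14, 3.14, 3.14].

## Interface

Orientations are given as a rotation vector (axis times angle).
In Python, from rig import get_obs, get_image, close_job, spot_in gives the robot as it stands. The module is installed in compiled form; this text tells all that it offers.
- The arm moves only by the tool arm_command, never from a script. Its argument "series" is a list that holds one entry, the list of rows, each a list of 7 numbers: the shift along the tool's x, y, z in mm, then the turn, a rotation vector about the tool's x, y, z in rad, then the opening, from 0 (shut) to 1 (fully open). A call has 1 to 12 rows; each row shifts and turns the commanded pose from where the row before left it, along the tool's axes as they then stand; what a row does not reach is not made up. A row lasts 1/12 s, in which the tool goes at most 41.7 mm and 7.16 degrees, less where a joint would pass 70% of its speed; a pose out of reach is approached as far as the arm can. A call is refused whole if a number of a shift passes 41.7 or a number of a turn 0.125, either way. A call with a gripper value outside its range is refused whole. The fingers move at their own pace and stop on an object; "force" is the grip in N (left out, the last holds). Time passes only in rows, so rows that do not move let the fingers close. It gives the time, the measured TCP pose, the force, the opening and the grip force at its end, in the units of the state.
- get_obs(): the state, without advancing time (a new reading comes with each control period).
- get_image(name): name is "scene" or "top" or "wrist"; returns a dict with "image" (400x640x3 uint8, red, green, blue), "fovy" (degrees; the focal length in pixels is half the picture's height over the tangent of half this angle, whatever the lens; pixels are square), "cx", "cy" (the principal point, pixels), "world_from_camera" (4x4, takes a point from camera to world coordinates). Camera axes: x right, y up, looking along -z (the intrinsics and any distortion apply to the point x, -y, -z); pixel columns grow to the right and rows downward; lengths in mm; the calibration is good to about 2 mm. A picture is of the moment at which its call begins. There is no depth.
- close_job(): hands the job in; it is judged then, once.
Trained networks look in a picture, given as the dict that the camera call returned (one of the last four; its "shot" number tells which), for a name from the list of things; names that differ only in an ending like _2 or _b are one class to them, and where a whole thing is asked for, a point or a joint stands for the part that bears it (a point fixed in the world has none). Each returns a list of dicts, best first, with "score" (0 to 1); they miss things now and then, are a little off and sometimes report something else, mostly with a low value. They report only what shows in the picture. A call takes as long as a camera call. They do not tell look-alikes from the thing itself.
- spot_in(label, picture): "centre" ([column, row] in pixels, amid what is visible of it).
The state is a dict: "t": time; "joint_positions": joint angles; "joint_vel": joint speeds; "effort": joint torques, N m; "eef_pos": TCP position; "tool_rot": TCP orientation; "wrist_force": force on the tool from outside, world axes, zero at the start; "moment": the same for the moment, N m; "finger_gap": opening from 0.0 (shut) to 1.0 (fully open); "grasp_force": force on a finger pad.
Only numpy, scipy, OpenCV 4.12 (cv2) and the standard library are available. Lean on these libraries where they do the work, as an engineer would, in place of code of your own. Each camera call takes 0.05 s, during which the arm holds its last target. There are 200 camera calls.

## Working session

There is one attempt and no reset: what is moved stays moved. The work goes in short steps, Python scripts to look and compute and a tool call to move; the robot and the scene stay as the last step left them, time stands still between calls to the robot, and variables do not carry over. Pictures are saved under pics/ and viewed, at most 10 in all, crops included, and the job is handed in when it is done.

Besides the shell and the picture viewer there is one more tool, called after "Emit:" by a JSON object that holds its "op" and its "data". arm_command: Moves the arm, as the interface text tells. Its arguments: {"type":"object","properties":{"series":{"type":"array"},"force":{"type":"number"}},"required":["series"]}

```bash
mkdir -p pics; cat > h.py <<'E'
import numpy as np, cv2
from rig import *
from scipy.spatial.transform import Rotation as R
def K(p):
    f=p["image"].shape[0]/2/np.tan(np.radians(p["fovy"])/2); return f,p["cx"],p["cy"]
def ray(p,uv,z):
    f,cx,cy=K(p); T=np.array(p["world_from_camera"])
    d=T[:3,:3]@np.array([(uv[0]-cx)/f,-(uv[1]-cy)/f,-1]); o=T[:3,3]
    return o+d*(z-o[2])/d[2]
def proj(p,X):
    f,cx,cy=K(p); T=np.array(p["world_from_camera"])
    c=T[:3,:3].T@(np.array(X)-T[:3,3]); return np.array([cx+f*c[0]/-c[2],cy-f*c[1]/-c[2]])
def save(p,n): cv2.imwrite("pics/"+n+".png",p["image"][:,:,::-1])
E
python3 - <<'E'
from h import *
np.set_printoptions(precision=1,suppress=True)
Z=dict(rig=0,link=7,bar=7,handle=102,pointer=54,notch=59,hasp_hinge=47,hasp_tip=100,reel=21,screwdriver=10,pliers=10,carriage=40,hasp=80)
for n in ["top","scene"]:
    p=get_image(n); save(p,n+"0"); print(n,{k:v for k,v in p.items() if k not in("image","world_from_camera")},np.array(p["world_from_camera"])[:3,3])
    for k in Z:
        print(k,[(np.round(d["score"],2),np.array(d["centre"]),ray(p,d["centre"],Z[k])[:2]) for d in spot_in(k,p)[:3]])
print({k:np.round(v,3) for k,v in get_obs().items()})
E
```

```text
top {'fovy': 44.083615599747745, 'cx': 318.7467083809661, 'cy': 200.98154924855163, 'shot': 1} [ 374.3   -7.4 1456.9]
rig [(np.float64(0.94), array([327.2, 161.8]), array([587.6, -34.1]))]
link [(np.float64(0.69), array([384.7, 211.2]), array([ 437.1, -199.8])), (np.float64(0.56), array([393.8, 272.8]), array([ 257.1, -221.2]))]
bar [(np.float64(0.93), array([252.9, 212.4]), array([441.1, 187.4]))]
handle [(np.float64(0.63), array([284.1, 156.9]), array([588.7,  86.7]))]
pointer [(np.float64(0.61), array([334.5, 162.1]), array([578.4, -54. ]))]
notch [(np.float64(0.64), array([332.1, 140.1]), array([641.2, -48.3])), (np.float64(0.25), array([324.6, 159.8]), array([584.8, -25.7]))]
hasp_hinge [(np.float64(0.67), array([285.8, 176.8]), array([539.7,  86.5]))]
hasp_tip [(np.float64(0.69), array([280.7, 177.9]), array([530.7,  97.1]))]
reel [(np.float64(0.88), array([312.8, 215. ]), array([429.5,  11.4]))]
screwdriver [(np.float64(0.78), array([193.7, 240.4]), array([362.5, 360.8]))]
pliers [(np.float64(0.56), array([466. , 232.2]), array([ 370.9, -435.1])), (np.float64(0.25), array([284
[... 1324 characters left out ...]
at64(0.22), array([279.5, 226.6]), array([570.4, -88. ]))]
pliers [(np.float64(0.64), array([285.9, 168.2]), array([ 379.8, -418.3]))]
carriage [(np.float64(0.59), array([303.3, 259.9]), array([597. , 109.4]))]
hasp [(np.float64(0.63), array([320.2, 234.6]), array([529.4,  81.9]))]
{'t': np.float64(1.4), 'joint_positions': array([ 1. ,  0.1,  1.5, -0. ,  1.5, -0.1]), 'joint_vel': array([-0.,  0., -0., -0.,  0.,  0.]), 'effort': array([  0. , -56. , -49.2,   0.1,   0. ,  -0. ]), 'eef_pos': array([270.5, 535.5, 243.6]), 'tool_rot': array([0.7, 3.1, 0. ]), 'wrist_force': array([ 0.7, -0.8,  0. ]), 'moment': array([ 0., -0.,  0.]), 'grasp_force': np.float64(0.0), 'finger_gap': np.float64(0.999)}
```

```bash
python3 - <<'E'
import cv2
a=cv2.imread("pics/top0.png")[110:310,180:500]; cv2.imwrite("pics/top0c.png",cv2.resize(a,None,fx=2.5,fy=2.5,interpolation=cv2.INTER_CUBIC))
b=cv2.imread("pics/scene0.png")[140:320,210:450]; cv2.imwrite("pics/scene0c.png",cv2.resize(b,None,fx=3.3,fy=3.3,interpolation=cv2.INTER_CUBIC))
E
```

```text
(no output)
```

View pics/top0c.png

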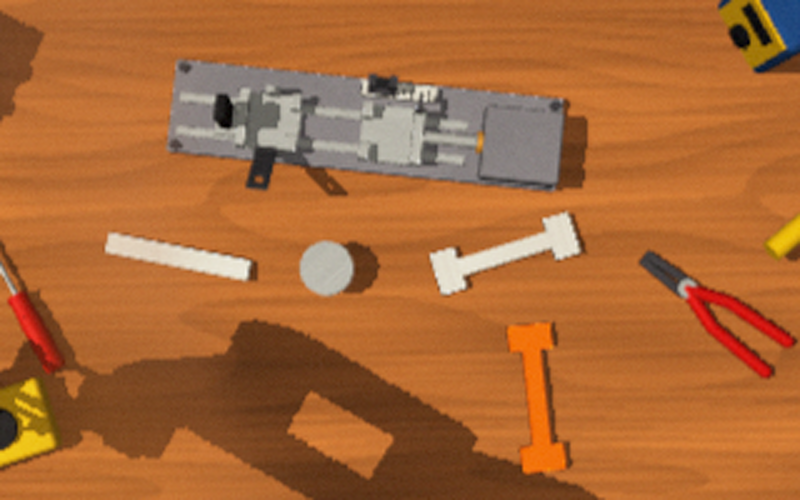

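View pics/scene0c.png

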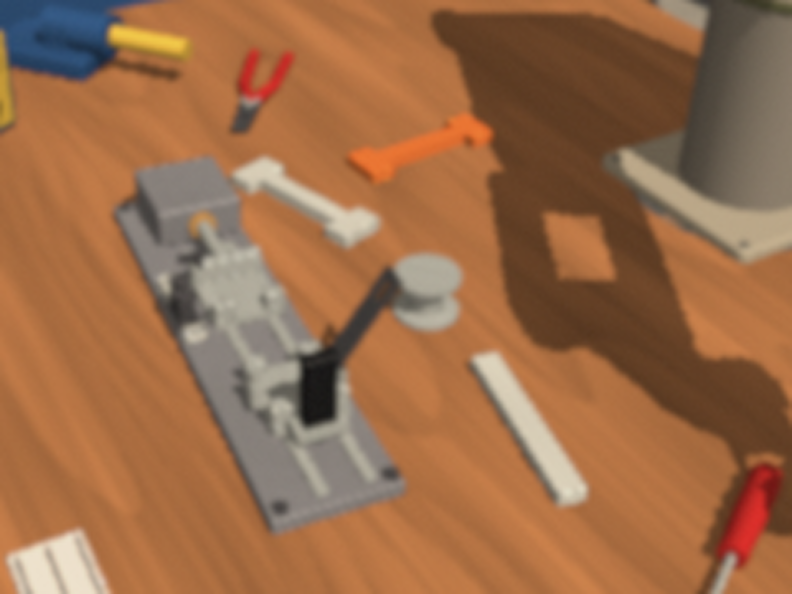

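```bash
cat >> h.py <<'E'
def fit(P,Q): # 2D rigid Q=R P+t
    P,Q=np.array(P,float),np.array(Q,float); A=P-P.mean(0); B=Q-Q.mean(0)
    a=np.arctan2((A[:,0]*B[:,1]-A[:,1]*B[:,0]).sum(),(A*B).sum()); c,s=np.cos(a),np.sin(a); M=np.array([[c,-s],[s,c]])
    t=Q.mean(0)-M@P.mean(0); return a,t,np.abs(P@M.T+t-Q).max()
def whiterect(p,roi,z):
    r0,r1,c0,c1=roi; h=cv2.cvtColor(p["image"],cv2.COLOR_RGB2HSV)
    m=np.zeros(h.shape[:2],np.uint8); m[r0:r1,c0:c1]=((h[...,1]<70)&(h[...,2]>130))[r0:r1,c0:c1]
    cs,_=cv2.findContours(m,cv2.RETR_EXTERNAL,cv2.CHAIN_APPROX_NONE); c=max(cs,key=cv2.contourArea)
    W=np.array([ray(p,q[0],z)[:2] for q in c],np.float32); return cv2.minAreaRect(W), W
E
python3 - <<'E'
from h import *
np.set_printoptions(precision=3,suppress=True)
p=get_image("top")
px=np.array([(178,60),(168,152),(565,98),(556,188)])/2.5+[180,110]-0.3
Q=[ray(p,u,15)[:2] for u in px]
print(fit([(65,190),(-45,190),(65,-270),(-45,-270)],Q)); print(np.array(Q))
print(whiterect(p,(185,240,345,420),14)[0]); print(whiterect(p,(195,230,215,285),14)[0])
o=get_obs(); print(R.from_rotvec(o["tool_rot"]).as_matrix())
w=get_image("wrist"); T=np.array(w["world_from_camera"]); Rt=R.from_rotvec(o["tool_rot"]).as_matrix()
print(w["fovy"],w["cx"],w["cy"],"cam in tool",Rt.T@(T[:3,3]-o["eef_pos"]),Rt.T@T[:3,:3])
E
```

```text
(np.float64(-0.11618402013911036), array([587.118,   9.56 ]), np.float64(1.7210380206688))
[[ 673.427  189.706]
 [ 564.305  202.597]
 [ 619.081 -265.747]
 [ 512.844 -251.876]]
((438.0245056152344, -189.9462127685547), (50.79042434692383, 170.74891662597656), 16.115053176879883)
((442.1745910644531, 192.2982177734375), (170.54103088378906, 24.053068161010742), 77.58828735351562)
[[-0.893  0.451  0.   ]
 [ 0.451  0.893 -0.   ]
 [-0.    -0.    -1.   ]]
64.66199100798048 318.112118804108 196.4425078788023 cam in tool [  84.351   -0.788 -140.862] [[-0.     0.955  0.298]
 [ 1.     0.    -0.   ]
 [-0.     0.298 -0.955]]
```

Emit:
{"op": "arm_command", "data": {"series": [[[-23.8,-28.6,0,0,0,0,1],[-23.8,-28.6,0,0,0,0,1],[-23.8,-28.6,0,0,0,0,1],[-23.8,-28.6,0,0,0,0,1],[-23.8,-28.6,0,0,0,0,1],[-23.8,-28.6,0,0,0,0,1],[-23.8,-28.6,0,0,0,0,1],[-23.8,-28.6,0,0,0,0,1],[-23.8,-28.6,0,0,0,0,1],[-23.8,-28.6,0,0,0,0,1],[-23.8,-28.6,0,0,0,0,1],[-23.8,-28.6,0,0,0,0,1]]]}}

```text
t: 2.5
eef_pos: [370.7, 98.8, 244.0]
tool_rot: [0.727, 3.055, 0.001]
wrist_force: [0.9, -0.0, 0.4]
finger_gap: 1.001
grasp_force: 0.0
```

Emit:
{"op": "arm_command", "data": {"series": [[[-23.8,-28.6,8,0,0,0,1],[-23.8,-28.6,8,0,0,0,1],[-23.8,-28.6,8,0,0,0,1],[-23.8,-28.6,8,0,0,0,1],[-23.8,-28.6,8,0,0,0,1],[-23.8,-28.6,8,0,0,0,1],[-23.8,-28.6,8,0,0,0,1],[-23.8,-28.6,8,0,0,0,1],[0,0,0,0,0,0.12,0.7],[0,0,0,0,0,0.12,0.7],[0,0,0,0,0,0.12,0.7],[0,0,0,0,0,0.12,0.7]]]}}

```text
t: 3.5
eef_pos: [437.3, -190.0, 179.5]
tool_rot: [-1.443, -2.79, -0.0]
wrist_force: [0.4, 0.4, -0.2]
finger_gap: 0.759
grasp_force: 0.0
```

Emit:
{"op": "arm_command", "data": {"series": [[[0,0,0,0,0,0.12,0.7],[0,0,0,0,0,0.12,0.7],[0,0,0,0,0,0.1,0.7],[0,0,0,0,0,0,0.7],[0,0,0,0,0,0,0.7]]]}}

```text
t: 3.92
eef_pos: [437.5, -189.7, 179.7]
tool_rot: [1.882, 2.515, -0.0]
wrist_force: [0.6, 0.0, 0.5]
finger_gap: 0.7
grasp_force: 0.0
```

```bash
cat >> h.py <<'E'
def rel(X,yaw_y=None):
    "tool-frame shift to world TCP X, and turn about tool z so tool y has world angle yaw_y (deg)"
    o=get_obs(); M=R.from_rotvec(o["tool_rot"]).as_matrix(); a=np.degrees(np.arctan2(M[1,1],M[0,1]))
    print("t %.2f"%o["t"],"tcp",np.round(o["eef_pos"],1),"y-ang %.1f"%a,"tilt",np.round(M[:2,2],3),"F",np.round(o["wrist_force"],1),"gap %.3f"%o["finger_gap"])
    if X is not None: print("shift",np.round(M.T@(np.array(X)-o["eef_pos"]),1))
    if yaw_y is not None: print("turn z %.3f"%-np.radians((yaw_y-a+180)%360-180))
E
python3 - <<'E'
from h import *
w=get_image("wrist"); save(w,"w1")
(c,s,a),W=whiterect(w,(0,400,0,640),14); print(c,s,a)
rel((438,-190,29),16.1)
E
```

```text
(583.8948974609375, -112.705078125) (326.88897705078125, 114.58824157714844) 82.83734130859375
t 3.97 tcp [ 437.5 -189.6  179.7] y-ang 16.4 tilt [ 0. -0.] F [-0.2  0.3 -0. ] gap 0.702
shift [ -0.5   0.4 150.7]
turn z 0.006
```

View pics/w1.png

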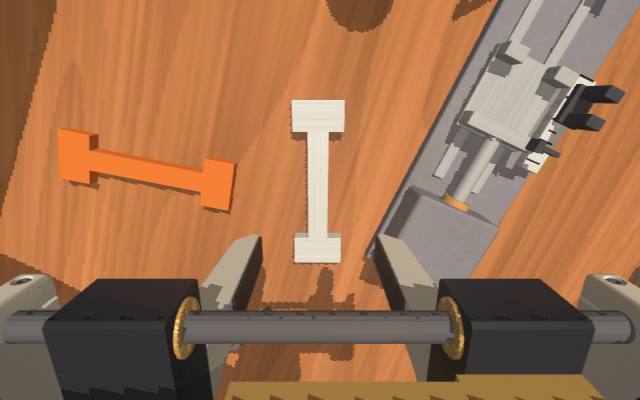

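```bash
python3 - <<'E'
from h import *
w=get_image("wrist")
(c,s,a),W=whiterect(w,(80,275,270,365),14); print(c,s,a)
rel((c[0],c[1],29))
a=cv2.imread("pics/w1.png")[0:220,400:640]; cv2.imwrite("pics/w1c.png",cv2.resize(a,None,fx=2.7,fy=2.7,interpolation=cv2.INTER_CUBIC))
E
```

```text
(436.38275146484375, -192.747314453125) (49.93991470336914, 168.62794494628906) 16.115867614746094
t 4.02 tcp [ 437.5 -189.6  179.7] y-ang 16.4 tilt [ 0. -0.] F [-0.2 -0.2  0.8] gap 0.699
shift [ -2.7  -2.  150.7]
```

View pics/w1c.png

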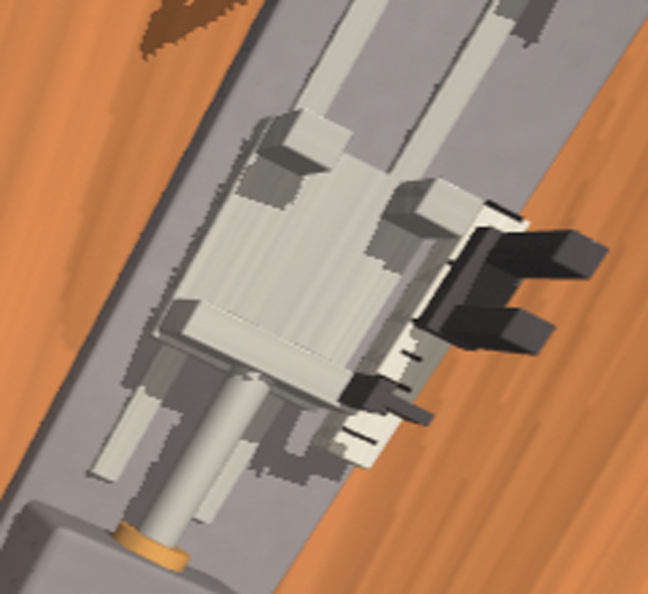

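Emit:
{"op": "arm_command", "data": {"series": [[[-1.4,-1,30,0,0,0,0.6],[0,0,35,0,0,0,0.6],[0,0,35,0,0,0,0.6],[0,0,25,0,0,0,0.6],[0,0,15,0,0,0,0.6],[0,0,10,0,0,0,0.6],[0,0,0,0,0,0,0.6],[0,0,0,0,0,0,0]]], "force": 25}}

```text
t: 4.68
eef_pos: [437.0, -191.3, 29.9]
tool_rot: [-1.885, -2.513, 0.0]
wrist_force: [0.4, -0.1, 0.9]
finger_gap: 0.559
grasp_force: 0.0
```

Emit:
{"op": "arm_command", "data": {"series": [[[0,0,0,0,0,0,0],[0,0,0,0,0,0,0],[0,0,0,0,0,0,0],[0,0,0,0,0,0,0],[0,0,0,0,0,0,0],[0,0,-10,0,0,0,0],[0,0,-30,0,0,0,0],[0,0,-30,0,0,0,0],[0,0,-30,0,0,0,0],[0,0,-10,0,0,0,0],[0,0,0,0,0,0,0]]]}}

```text
t: 5.6
eef_pos: [439.0, -192.4, 143.6]
tool_rot: [1.882, 2.507, 0.001]
wrist_force: [0.4, -0.5, -1.8]
finger_gap: 0.209
grasp_force: 25.0
```

```bash
python3 - <<'E'
from h import *
np.set_printoptions(precision=1,suppress=True)
w=get_image("wrist"); save(w,"w2")
rel((587,9.6,140),-6.7)
# pointer/notch from w1 pose
px=np.array([(582,254),(528,332),(428,415)])/2.7+[400,0]
# camera pose at w1: same tool yaw, rebuild by relative tool motion
T=np.array(w["world_from_camera"]); o=get_obs()
w1=dict(w); T1=T.copy(); T1[:3,3]+=np.array([437.5,-189.6,179.7])-o["eef_pos"]; w1["world_from_camera"]=T1
ry=np.array([0.116,0.993]); rx=np.array([0.993,-0.116]); O=np.array([587.1,9.6])
for u,z in zip(px,(59,59,54)):
    q=ray(w1,u,z)[:2]; print(q,"rig x,y",(q-O)@rx,(q-O)@ry)
E
```

```text
t 5.65 tcp [ 437.8 -191.8  141. ] y-ang 16.2 tilt [ 0. -0.] F [-0.1  0.1 -1.3] gap 0.208
shift [151.7 199.5   1. ]
turn z 0.400
[642.  -41.9] rig x,y 60.50761368141029 -44.8108520760785
[638.7 -66.3] rig x,y 60.03093211527423 -69.43144486906698
[626.1 -97.3] rig x,y 51.112386742561974 -101.59962658097452
```

View pics/w2.png

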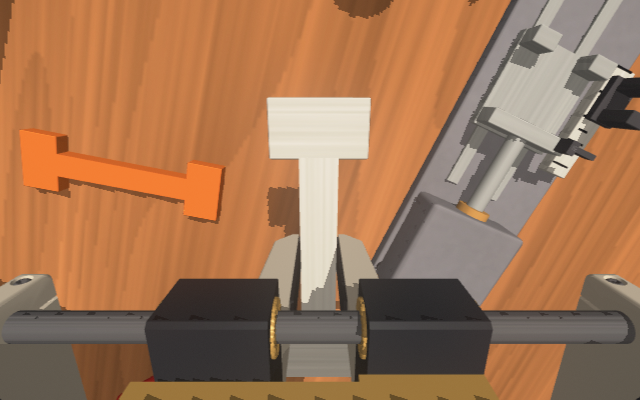

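```bash
python3 - <<'E'
from h import *
np.set_printoptions(precision=1,suppress=True)
w=get_image("wrist"); o=get_obs(); M=R.from_rotvec(o["tool_rot"]).as_matrix(); tz=o["eef_pos"][2]
for u in [(268,97.5),(370,98),(269,158.5),(369,158.5)]:
    print(M.T@(ray(w,u,tz-16)-o["eef_pos"]))
rel((587,9.6,140),-6.7)
E
```

```text
[ 82.7 -24.2  16. ]
[82.4 24.6 16. ]
[ 53.2 -25.1  16. ]
[53.1 25.6 16. ]
t 5.70 tcp [ 436.7 -191.1  139.1] y-ang 16.2 tilt [-0.  0.] F [-0.6  0.7 -1.8] gap 0.212
shift [150.8 200.4  -0.9]
turn z 0.400
```

Emit:
{"op": "arm_command", "data": {"series": [[[0,0,-25,0,0,0,0],[0,0,-26,0,0,0,0],[18.9,25,0,0,0,0,0],[18.9,25,0,0,0,0,0],[18.9,25,0,0,0,0,0],[18.9,25,0,0,0,0,0],[18.9,25,0,0,0,0,0],[18.9,25,0,0,0,0,0],[18.9,25,0,0,0,0,0],[18.9,25,0,0,0,0,0]]]}}

```text
t: 6.53
eef_pos: [585.9, 11.3, 187.2]
tool_rot: [-1.883, -2.509, 0.004]
wrist_force: [-1.0, -1.0, -1.8]
finger_gap: 0.211
grasp_force: 25.0
```

Emit:
{"op": "arm_command", "data": {"series": [[[0,0,0,0,0,0.1,0],[0,0,0,0,0,0.1,0],[0,0,0,0,0,0.1,0],[0,0,0,0,0,0.1,0],[0,0,0,0,0,0,0],[0,0,0,0,0,0,0],[0,0,0,0,0,0,0]]]}}

```text
t: 7.12
eef_pos: [585.9, 9.8, 189.0]
tool_rot: [-2.343, -2.09, 0.003]
wrist_force: [-0.9, -0.1, -0.8]
finger_gap: 0.211
grasp_force: 25.0
```

```bash
python3 - <<'E'
from h import *
w=get_image("wrist"); save(w,"w3"); rel((587.1,9.6,190),-6.7)
E
```

```text
t 7.17 tcp [586.1   9.7 189.4] y-ang -6.6 tilt [-0.002  0.   ] F [ 0.3 -0.7 -1.2] gap 0.214
shift [-0.   1.  -0.6]
turn z 0.003
```

View pics/w3.png

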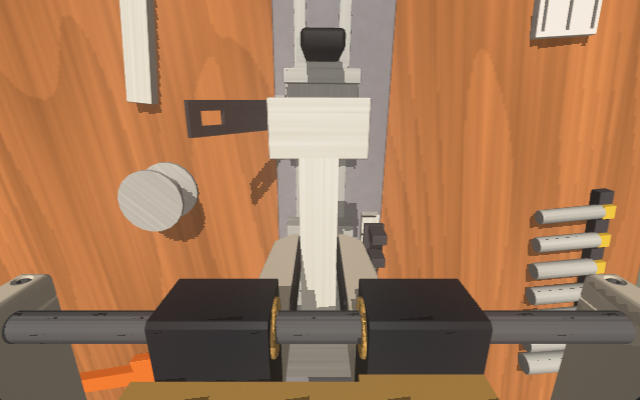

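```bash
cat >> h.py <<'E'
O=np.array([587.1,9.6]); YAW=-0.116
def rw(x,y,z,O=O,yaw=YAW):
    c,s=np.cos(yaw),np.sin(yaw); return np.array([O[0]+c*x-s*y,O[1]+s*x+c*y,z])
def wr(q,O=O,yaw=YAW):
    c,s=np.cos(yaw),np.sin(yaw); d=np.array(q[:2])-O; return np.array([c*d[0]+s*d[1],-s*d[0]+c*d[1]])
E
python3 - <<'E'
from h import *
np.set_printoptions(precision=1,suppress=True)
w=get_image("wrist"); im=w["image"]; save(w,"w3b")
for n,X in dict(hA=(-15,128,102),hB=(15,128,102),hC=(-15,114,102),hD=(15,114,102),wL=(-33,96,45),wR=(33,96,45),bL=(-45,150,15),bR=(65,150,15),bR2=(65,60,15)).items(): print(n,proj(w,rw(*X)))
a=im[0:130,250:420]; a=cv2.resize(a,None,fx=4.6,fy=4.6,interpolation=cv2.INTER_NEAREST)
for X in [(-15,128,102),(15,128,102),(-15,114,102),(15,114,102),(-33,96,45),(33,96,45),(-45,150,15),(65,150,15),(65,60,15)]:
    u=(proj(w,rw(*X))-[250,0]+.5)*4.6; cv2.circle(a,tuple(int(v) for v in u),4,(255,0,0),1)
cv2.imwrite("pics/w3c.png",a[:,:,::-1])
E
```

```text
hA [298.7  25. ]
hB [345.   25.1]
hC [299.   48.7]
hD [344.5  48.7]
wL [282.2  81.8]
wR [359.9  81.9]
bL [270.4  18.9]
bR [394.1  19. ]
bR2 [387.4 122.7]
```

View pics/w3c.png

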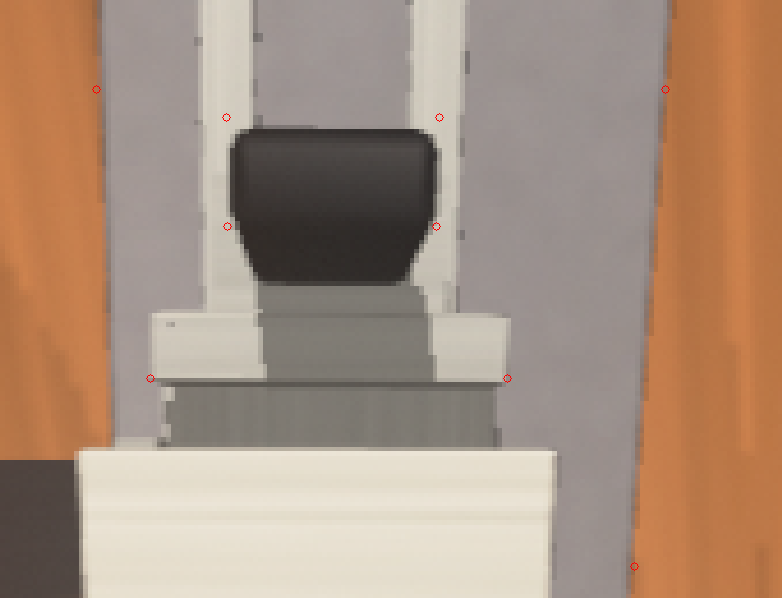

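Emit:
{"op": "arm_command", "data": {"series": [[[1.4,1.0,20,0,0,0,0],[0,0,30,0,0,0,0],[0,0,30,0,0,0,0],[0,0,20,0,0,0,0],[0,0,10,0,0,0,0],[0,0,0,0,0,0,0],[0,0,0,0,0,0,0],[0,0,0,0,0,0,0]]]}}

```text
t: 7.88
eef_pos: [589.3, 10.9, 82.6]
tool_rot: [2.346, 2.087, 0.003]
wrist_force: [0.4, -0.0, -1.1]
finger_gap: 0.213
grasp_force: 25.0
```

```bash
python3 - <<'E'
from h import *
w=get_image("wrist"); im=w["image"]; o=get_obs(); rel(rw(0,1.4,55),-6.65)
a=cv2.resize(im[0:300,200:440],None,fx=2,fy=2)
for X in [(-33,96,45),(33,96,45),(-15,48,42),(15,48,42),(-15,36,42),(15,36,42),(33,36,42),(-33,36,42)]:
    u=(proj(w,rw(*X))-[200,0]+.5)*2; cv2.circle(a,tuple(int(v) for v in u),4,(255,0,0),1)
cv2.imwrite("pics/w4.png",a[:,:,::-1])
E
```

```text
t 7.93 tcp [589.5  10.9  82.9] y-ang -6.7 tilt [ 0.004 -0.   ] F [-0.8 -0.2 -1.1] gap 0.214
shift [-0.2 -2.3 27.9]
turn z -0.001
```

View pics/w4.png

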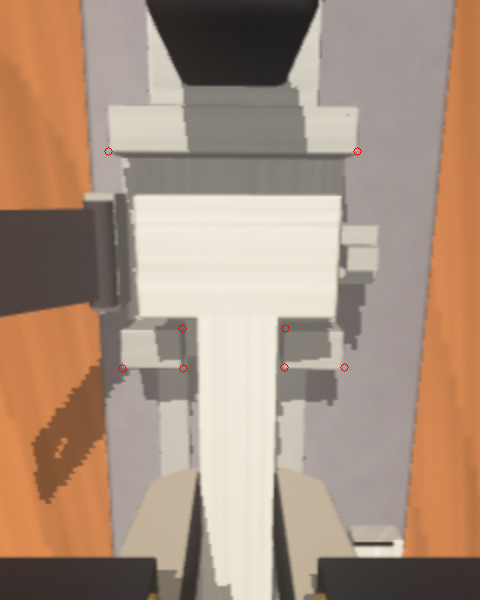

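Emit:
{"op": "arm_command", "data": {"series": [[[0,-1.6,8,0,0,0,0],[0,0,8,0,0,0,0],[0,0,5,0,0,0,0],[0,0,3,0,0,0,0],[0,0,0,0,0,0,0],[0,0,0,0,0,0,0]]]}}

```text
t: 8.43
eef_pos: [586.1, 11.2, 56.3]
tool_rot: [-2.347, -2.087, 0.001]
wrist_force: [-0.3, 0.5, -1.8]
finger_gap: 0.213
grasp_force: 25.0
```

```bash
python3 - <<'E'
from h import *
rel(rw(0,1.4,55),-6.65)
E
```

```text
t 8.43 tcp [586.1  11.2  56.3] y-ang -6.7 tilt [-0.001  0.   ] F [-0.3  0.5 -1.8] gap 0.213
shift [-0.1  1.2  1.3]
turn z -0.001
```

Emit:
{"op": "arm_command", "data": {"series": [[[0,0,0.5,0,0,0,0],[0,0,0.5,0,0,0,0],[0,0,0,0,0,0,0],[0,0,0,0,0,0,0],[0,0,0,0,0,0,0]]]}}

```text
t: 8.85
eef_pos: [586.3, 11.2, 55.7]
tool_rot: [2.348, 2.088, 0.0]
wrist_force: [-0.1, -0.3, -0.4]
finger_gap: 0.213
grasp_force: 25.0
```

Emit:
{"op": "arm_command", "data": {"series": [[[0,0.8,0,0,0,0,0],[0,0,0,0,0,0,0.25],[0,0,0,0,0,0,0.35],[0,0,0,0,0,0,0.5],[0,0,0,0,0,0,0.5],[0,0,0,0,0,0,0.5],[0,0,-5,0,0,0,0.5],[0,0,-20,0,0,0,0.5],[0,0,-30,0,0,0,0.5],[0,0,-30,0,0,0,0.5],[0,0,-30,0,0,0,0.5],[0,0,-20,0,0,0,0]]]}}

```text
t: 9.85
eef_pos: [588.1, 11.1, 194.7]
tool_rot: [2.345, 2.086, 0.004]
wrist_force: [1.0, 0.1, 0.9]
finger_gap: 0.466
grasp_force: 0.0
```

```bash
python3 - <<'E'
from h import *
np.set_printoptions(precision=1,suppress=True)
w=get_image("wrist"); im=w["image"]; t=get_image("top"); rel(None)
a=cv2.resize(im[0:400,200:440],None,fx=1.5,fy=1.5)
b=cv2.resize(t["image"][120:200,240:420],None,fx=4.4,fy=4.4)[:600]
c=np.zeros((600,800,3),np.uint8); c[:600,:360]=a; c[:352,:][:, 360:]=cv2.resize(t["image"][120:200,262:362],(440,352),interpolation=cv2.INTER_CUBIC)
cv2.imwrite("pics/w5.png",c[:,:,::-1])
E
```

```text
t 9.95 tcp [589.9  11.  196.5] y-ang -6.7 tilt [ 0. -0.] F [ 0.7  0.9 -0.1] gap 0.390
```

View pics/w5.png

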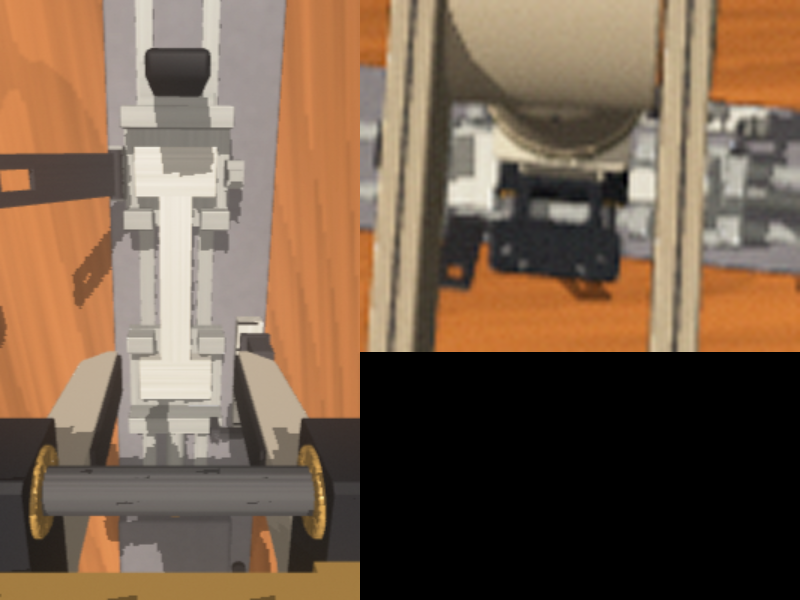

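```bash
python3 - <<'E'
from h import *
np.set_printoptions(precision=1,suppress=True)
t=get_image("top"); w=get_image("wrist")
u=np.array((258,187))/2.5+[180,110]-.3
for th in np.arange(1.7,2.45,.1):
    X=rw(-36+89*np.cos(th),70,47+89*np.sin(th)); S=[rw(-36+r*np.cos(th),70,47+r*np.sin(th)) for r in (61,80)]
    print(round(th,1),proj(t,X)-u,"slot in wrist px",proj(w,S[0]),proj(w,S[1]))
rel(rw(-130,70,196),83.35)
E
```

```text
1.7 [  1.3 -14.6] slot in wrist px [254.2 119.9] [244.9 121.8]
1.8 [  1.  -11.3] slot in wrist px [245.9 119.8] [233.2 121.7]
1.9 [ 0.8 -8. ] slot in wrist px [238.1 119.6] [222.2 121.5]
2.0 [ 0.5 -4.9] slot in wrist px [231.  119.4] [212.2 121.2]
2.1 [ 0.4 -1.8] slot in wrist px [224.5 119.2] [203.4 120.8]
2.2 [0.2 1.1] slot in wrist px [218.7 118.9] [195.8 120.4]
2.3 [0.1 3.8] slot in wrist px [213.9 118.6] [189.5 119.9]
2.4 [0.  6.3] slot in wrist px [209.9 118.2] [184.6 119.4]
t 10.05 tcp [587.5  11.1 191.4] y-ang -6.7 tilt [ 0. -0.] F [ 0.  -0.6 -0.5] gap 0.304
shift [  68.3 -130.3   -4.8]
turn z -1.572
```

Emit:
{"op": "arm_command", "data": {"series": [[[17,-32.6,0,0,0,0,0],[17,-32.6,0,0,0,0,0],[17,-32.6,0,0,0,0,0],[17.3,-32.5,0,0,0,0,0],[0,0,0,0,0,-0.121,0],[0,0,0,0,0,-0.121,0],[0,0,0,0,0,-0.121,0],[0,0,0,0,0,-0.121,0],[0,0,0,0,0,-0.121,0],[0,0,0,0,0,-0.121,0],[0,0,0,0,0,-0.121,0],[0,0,0,0,0,-0.121,0]]]}}

```text
t: 11.05
eef_pos: [464.4, 94.1, 188.5]
tool_rot: [-1.096, -2.941, 0.002]
wrist_force: [-0.5, 0.6, -0.5]
finger_gap: 0.003
grasp_force: 0.0
```

Emit:
{"op": "arm_command", "data": {"series": [[[0,0,0,0,0,-0.121,0],[0,0,0,0,0,-0.121,0],[0,0,0,0,0,-0.121,0],[0,0,0,0,0,-0.121,0],[0,0,0,0,0,-0.121,0],[0,0,30,0,0,0,0],[0,0,30,0,0,0,0],[0,0,13,0,0,0,0],[0,0,0,0,0,0,0],[0,0,0,0,0,0,0]]]}}

```text
t: 11.88
eef_pos: [463.9, 94.0, 115.7]
tool_rot: [-0.18, -3.132, 0.001]
wrist_force: [-0.8, 0.5, 0.6]
finger_gap: 0.006
grasp_force: 0.0
```

```bash
python3 - <<'E'
from h import *
rel(rw(-50,70,118),83.35); print(wr(get_obs()["eef_pos"]))
E
```

```text
t 11.88 tcp [463.9  94.  115.7] y-ang 83.4 tilt [-0.004 -0.   ] F [-0.8  0.5  0.6] gap 0.006
shift [-82.1   0.3  -2.6]
turn z 0.001
[-132.12894671   69.59625399]
```

Emit:
{"op": "arm_command", "data": {"series": [[[-12,0,0,0,0,0,0],[-12,0,0,0,0,0,0],[-12,0,0,0,0,0,0],[-12,0,0,0,0,0,0],[-12,0,0,0,0,0,0],[-12,0,0,0,0,0,0],[-12,0,0,0,0,0,0],[-8,0,0,0,0,0,0],[-11,0,0,0,0,0,0],[-11,0,1,0,0,0,0],[0,0,0,0,0,0,0]]]}}

```text
t: 12.8
eef_pos: [580.7, 80.9, 117.6]
tool_rot: [0.181, 3.134, 0.0]
wrist_force: [-0.2, -0.6, -0.1]
finger_gap: 0.006
grasp_force: 0.0
```

```bash
python3 - <<'E'
from h import *
rel(rw(-18.5,70,115),83.35); print(wr(get_obs()["eef_pos"]))
E
```

```text
t 12.80 tcp [580.7  80.9 117.6] y-ang 83.4 tilt [ 0.002 -0.   ] F [-0.2 -0.6 -0.1] gap 0.006
shift [ 3.9 -0.   2.6]
turn z 0.001
[-14.62765991  70.04687392]
```

Emit:
{"op": "arm_command", "data": {"series": [[[-3,0,5,0,0,0,0],[-3.5,0,6,0,0,0,0],[-4,0,5,0,0,0,0],[-4,0,5,0,0,0,0],[-2.5,0,6,0,0,0,0],[-2.5,0,6,0,0,0,0],[-1,0,4,0,0,0,0],[-1,0,3,0,0,0,0],[0,0,2,0,0,0,0],[0,0,0,0,0,0,0],[0,0,0,0,0,0,0]]]}}

```text
t: 13.72
eef_pos: [600.3, 78.7, 74.7]
tool_rot: [0.18, 3.136, 0.0]
wrist_force: [0.5, 0.4, -0.4]
finger_gap: 0.007
grasp_force: 0.0
```

```bash
python3 - <<'E'
from h import *
rel(None); print(wr(get_obs()["eef_pos"]))
w=get_image("wrist"); save(w,"w6")
E
```

```text
t 13.72 tcp [600.3  78.7  74.7] y-ang 83.4 tilt [0. 0.] F [ 0.5  0.4 -0.4] gap 0.007
[ 5.15655708 70.14817815]
```

Emit:
{"op": "arm_command", "data": {"series": [[[0,0,1,0,0,0,0],[0,0,0.5,0,0,0,0],[0,0,0,0,0,0,0],[0,0,0,0,0,0,0],[0,0,0,0,0,0,0]]]}}

```text
t: 14.18
eef_pos: [600.5, 78.7, 74.2]
tool_rot: [0.18, 3.136, 0.0]
wrist_force: [-3.4, -1.0, 7.1]
finger_gap: 0.003
grasp_force: 3.4
```

Emit:
{"op": "arm_command", "data": {"series": [[[0,0,-10,0,0,0,0],[0,0,-25,0,0,0,0],[0,0,-30,0,0,0,0],[0,0,-10,0,0,0,0.4],[2,25,0,0,0,0,0.4],[3,26,0,0,0,0,0.4],[0,0,0,0,0,0,0.4],[0,0,0,0,0,0,0.4],[0,0,0,0,0,0,0.4]]]}}

```text
t: 14.93
eef_pos: [600.9, 129.7, 147.9]
tool_rot: [-0.179, -3.136, 0.001]
wrist_force: [0.1, -0.1, 0.1]
finger_gap: 0.378
grasp_force: 0.0
```

```bash
python3 - <<'E'
from h import *
np.set_printoptions(precision=1,suppress=True)
rel(rw(0,121,85),83.35); print(wr(get_obs()["eef_pos"]))
w=get_image("wrist"); save(w,"w7"); im=w["image"]
for X in [(-20,70,49),(-10,70,49),(0,70,49),(10,70,49),(20,70,49),(0,0,39),(0,40,39),(0,52,39),(0,121,102)]:
    u=proj(w,rw(*X)); r,c=int(u[1]),int(u[0]); print(X,u,im[r,c] if 0<=r<400 and 0<=c<640 else None)
t=get_image("top"); save(t,"t7"); s=get_image("scene"); save(s,"s7")
for n in ("pointer","notch","hasp","handle"):
    print(n,[(k,round(d["score"],2),np.array(d["centre"]),wr(ray(p,d["centre"],{"pointer":54,"notch":50,"hasp":49,"handle":80}[n]))) for k,p in (("t",t),("s",s),("w",w)) for d in spot_in(n,p)[:2]])
E
```

```text
t 14.93 tcp [600.9 129.7 147.9] y-ang 83.5 tilt [-0. -0.] F [ 0.1 -0.1  0.1] gap 0.378
shift [-0.2  0.1 62.9]
turn z 0.002
[ -0.2 120.9]
(-20, 70, 49) [253.9 183.9] [104  95  94]
(-10, 70, 49) [254.7 196.1] [72 67 64]
(0, 70, 49) [255.4 208. ] [72 66 65]
(10, 70, 49) [256.1 219.6] [72 66 64]
(20, 70, 49) [256.8 230.9] [70 65 63]
(0, 0, 39) [173.8 203.8] [164 155 142]
(0, 40, 39) [221.7 203.9] [168 159 146]
(0, 52, 39) [236.1 203.9] [166 159 144]
(0, 121, 102) [319.  235.5] [54 47 44]
pointer [('t', 0.6, array([344.4, 167.2]), array([-13.2, -93.7])), ('t', 0.4, array([286.5, 166. ]), array([-25.7,  71.4])), ('s', 0.84, array([277.5, 220.9]), array([  9.3, -71.9])), ('w', 0.78, array([ 61.2, 195.2]), array([-12. , -79.4]))]
notch [('t', 0.71, array([341.6, 165.9]), array([ -9.7, -85.5])), ('t', 0.49, array([330.6, 139.5]), array([ 63.5, -46.9])), ('s', 0.63, array([266.3, 232.2]), array([ 55.2, -37.6])), ('s', 0.44, array([286.4, 250.2]), array([29.7, 57.6])), ('w', 0.97, array([113.6, 263.8]), array([ 50., -53.])), ('w', 0.41, array([ 61.6, 196.7]), array([ -9.5, -82.8]))]
hasp [('t', 0.65, array([312.4, 216. ]), array([-160.7,  -16.1])), ('w', 0.74, array([251.3, 199.8]), array([-6.9, 67.1]))]
handle [('t', 0.46, array([292.1, 161.7]), array([-15.5,  54.9])), ('s', 0.67, array([302.1, 257.2]), array([ 14.5, 130.8])), ('w', 0.63, array([270.6, 199. ]), array([-17.6,  87.4]))]
```

```bash
python3 - <<'E'
import cv2,numpy as np
a=cv2.imread("pics/w7.png")[190:310,30:170]; b=cv2.imread("pics/t7.png")[125:185,300:370]; s=cv2.imread("pics/s7.png")[200:260,240:310]
c=np.zeros((600,800,3),np.uint8); c[:428,:500]=cv2.resize(a,(500,428),interpolation=cv2.INTER_CUBIC)
c[:257,500:]=cv2.resize(b,(300,257),interpolation=cv2.INTER_CUBIC); c[300:557,500:]=cv2.resize(s,(300,257),interpolation=cv2.INTER_CUBIC); cv2.imwrite("pics/c7.png",c)
E
```

```text
(no output)
```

View pics/c7.png

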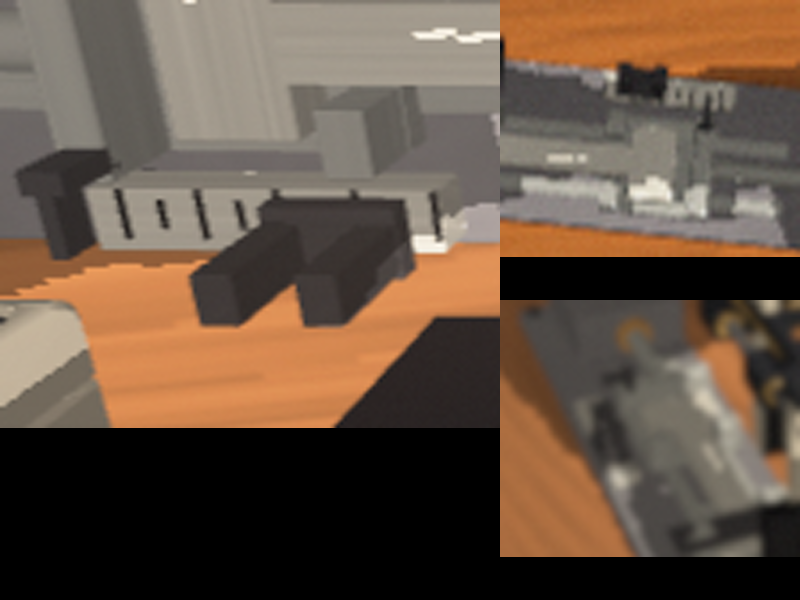

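```bash
python3 - <<'E'
from h import *
np.set_printoptions(precision=1,suppress=True)
w=get_image("wrist"); t=get_image("top")
c=lambda a,b:np.array((a,b))/3.571+[30,190]
d=lambda a,b:np.array((a-500,b))/4.286+[300,125]
for n,p,u,z in [("fin1",w,c(217,298),59),("fin2",w,c(322,298),59),("ptr",w,c(47,255),54),("ptr2",w,c(60,255),54),("tfin",t,d(642,78),50),("tptr",t,d(706,105),54)]: print(n,u,wr(ray(p,u,z)))
rel(rw(0,121,85))
E
```

```text
fin1 [ 90.8 273.5] [ 54.  -66.8]
fin2 [120.2 273.5] [ 54.  -42.6]
ptr [ 43.2 261.4] [  45.7 -108.1]
ptr2 [ 46.8 261.4] [  45.7 -105.1]
tfin [333.1 143.2] [ 53.5 -55.1]
tptr [348.1 149.5] [ 38.7 -99.4]
t 15.78 tcp [601.1 129.9 148.1] y-ang 83.4 tilt [-0.  0.] F [-0.5 -0.2 -0.4] gap 0.399
shift [-0.  -0.1 63.1]
```

Emit:
{"op": "arm_command", "data": {"series": [[[0,0,25,0,0,0,0.4],[0,0,25,0,0,0,0.4],[0,0,10,0,0,0,0.4],[0,0,3,0,0,0,0.4],[0,0,0,0,0,0,0.3],[0,0,0,0,0,0,0],[0,0,0,0,0,0,0],[0,0,0,0,0,0,0],[0,0,0,0,0,0,0],[0,0,0,0,0,0,0]]], "force": 40}}

```text
t: 16.62
eef_pos: [602.3, 130.0, 86.8]
tool_rot: [0.18, 3.134, 0.001]
wrist_force: [-0.2, -0.4, 6.2]
finger_gap: 0.149
grasp_force: 40.0
```

```bash
python3 - <<'E'
from h import *
np.set_printoptions(precision=1,suppress=True)
rel(None); print(wr(get_obs()["eef_pos"]), get_obs()["grasp_force"])
t=get_image("top"); save(t,"t8")
E
```

```text
t 16.62 tcp [602.3 130.   86.8] y-ang 83.4 tilt [0. 0.] F [-0.2 -0.4  6.2] gap 0.149
[  1.1 121.3] 39.995121359825134
```

Emit:
{"op": "arm_command", "data": {"series": [[[0,1,0,0,0,0,0],[0,2,0,0,0,0,0],[0,2,0,0,0,0,0],[0,2,0,0,0,0,0],[0,2,0,0,0,0,0],[0,1,0,0,0,0,0],[0,1,0,0,0,0,0],[0,1,0,0,0,0,0],[0,1,0,0,0,0,0],[0,1,0,0,0,0,0],[0,1,0,0,0,0,0]]]}}

```text
t: 17.58
eef_pos: [604.0, 144.2, 86.8]
tool_rot: [0.181, 3.134, -0.001]
wrist_force: [-0.2, -4.1, 6.7]
finger_gap: 0.146
grasp_force: 40.0
```

Emit:
{"op": "arm_command", "data": {"series": [[[0,2,0,0,0,0,0],[0,2,0,0,0,0,0],[0,2,0,0,0,0,0],[0,2,0,0,0,0,0],[0,2,0,0,0,0,0],[0,2,0,0,0,0,0],[0,2,0,0,0,0,0],[0,2,0,0,0,0,0],[0,2,0,0,0,0,0],[0,2,0,0,0,0,0],[0,2,0,0,0,0,0],[0,2,0,0,0,0,0]]]}}

```text
t: 18.58
eef_pos: [606.8, 167.3, 86.8]
tool_rot: [0.182, 3.134, -0.003]
wrist_force: [-0.7, -8.0, 7.6]
finger_gap: 0.146
grasp_force: 40.0
```

```bash
cat >> h.py <<'E'
def shift_top(t,ref,box):
    "displacement of a box (r0,r1,c0,c1) of ref picture in new top picture, pixels (dcol,drow)"
    r0,r1,c0,c1=box; A=cv2.resize(ref[r0:r1,c0:c1],None,fx=8,fy=8,interpolation=cv2.INTER_CUBIC)
    B=cv2.resize(t[r0-12:r1+12,c0-30:c1+12],None,fx=8,fy=8,interpolation=cv2.INTER_CUBIC)
    m=cv2.matchTemplate(B,A,cv2.TM_CCOEFF_NORMED); _,v,_,l=cv2.minMaxLoc(m); return (l[0]/8-30,l[1]/8-12,v)
E
python3 - <<'E'
from h import *
np.set_printoptions(precision=1,suppress=True)
rel(None); print(wr(get_obs()["eef_pos"]))
ref=cv2.imread("pics/t8.png")[:,:,::-1].copy(); t=get_image("top"); save(t,"t9")
for b in [(144,152,344,352),(146,170,336,352),(152,170,338,352)]:
    s=shift_top(t["image"],ref,b); c=np.array([(b[2]+b[3])/2,(b[0]+b[1])/2]); print(b,s,wr(ray(t,c+s[:2],50))-wr(ray(t,c,50)))
g=cv2.cvtColor(ref,cv2.COLOR_RGB2GRAY)[134:160,322:356]; print("\n".join(" ".join("%3d"%v for v in r) for r in g))
g=cv2.cvtColor(t["image"],cv2.COLOR_RGB2GRAY)[134:160,322:356]; print(); print("\n".join(" ".join("%3d"%v for v in r) for r in g))
E
```

```text
t 18.58 tcp [606.8 167.3  86.8] y-ang 83.4 tilt [ 0. -0.] F [-0.7 -8.   7.6] gap 0.146
[  1.4 158.9]
(144, 152, 344, 352) (-0.125, 0.25, 0.8282032608985901) [-0.8  0.3]
(146, 170, 336, 352) (-0.25, 0.25, 0.5996626019477844) [-0.8  0.6]
(152, 170, 338, 352) (-10.125, -1.125, 0.8357166051864624) [ 0.4 29.2]
125 128 127 129 129 126 131 128 129 132 132 130 131 132 134 132 132 130 134 131 133 132 132 131 131 130 128 126 124 124 120 123 121 124
130 130 132 130 128 132 133 131 131 131 132 134 134 132 134 130 133 130 131 133 133 128 124 122 125 122 124 120 116 120 117 120 119 118
133 136 132 131 130 130 131 130 131 132 133 128 131 130 131 129 129 124 124 123 125 121 117 118 119 120 117 118 118 122 117 120 119 119
135 134 133 133 133 134 134 133 127 129 132 126 125 123 125 125 117 119 118 120 120 118 117 119 118 121 120 121 123 122 121 123 119 123
134 134 132 132 128 128 128 125 123 122 125 122 121 119 117 119 121 123 116 117 117 121 122 121 123 124 122 121 123 122 123 124 127 125
127 127 128 123 124 101  92  87  96 119 118 123 121 121 110 105 123 124 126 123 124 125 127 124 125 125 128 126 1
[... 5579 characters left out ...]
  75  76  76  77  77
134 132 133 132 131 134 134 131 139 104 106 107 111 109 109  94  96  94  90 101  89  81  78  77  80  80  78  76  78  76  79  77  80  75
135 133 131 134 132 129 132 129 144 120 106 104 107 106 105 100 106 106 107 100  95  96  94  91  88  89  82  78  80  76  81  73  76  76
131 134 136 130 129 133 134 133 140 115 106 105 107 106 106  98 104 107 106  94 100 101 102 100 104  97  98  94  94  97  92  92  92  91
131 133 134 133 129 135 136 134 130 112 105 106 105 108 106 110 109 110 107  98  98 104 105 103 103 103 105 103 107 104 104 106 101  99
131 134 132 133 133 135 137 131 125 110 101 107 105 106  99 109 110 109 110  91  89  97  91  93  96  97 102 104 101 103 108 102 104 104
```

Emit:
{"op": "arm_command", "data": {"series": [[[0,2,0,0,0,0,0],[0,2,0,0,0,0,0],[0,2,0,0,0,0,0],[0,2,0,0,0,0,0],[0,2,0,0,0,0,0],[0,2,0,0,0,0,0],[0,2,0,0,0,0,0],[0,2,0,0,0,0,0],[0,2,0,0,0,0,0],[0,2,0,0,0,0,0],[0,1,0,0,0,0,0],[0,0,0,0,0,0,0]]]}}

```text
t: 19.63
eef_pos: [609.4, 187.7, 86.8]
tool_rot: [0.182, 3.134, -0.003]
wrist_force: [-0.1, -9.1, 7.0]
finger_gap: 0.149
grasp_force: 40.0
```

```bash
python3 - <<'E'
from h import *
np.set_printoptions(precision=1,suppress=True)
rel(None); print(wr(get_obs()["eef_pos"]))
t=get_image("top"); save(t,"t10")
g=cv2.cvtColor(t["image"],cv2.COLOR_RGB2GRAY)[138:156,322:346]; print(); print("\n".join(" ".join("%3d"%v for v in r) for r in g))
E
```

```text
t 19.63 tcp [609.4 187.7  86.8] y-ang 83.4 tilt [ 0. -0.] F [-0.1 -9.1  7. ] gap 0.149
[  1.5 179.5]

105 107 107 126 127 130 128 124 123 125 124 120 121 117 119 123 102  96  96  93  77  65  67  67
 70  68  68  92  98  92  90  89  89  94  93  97  93  97  93  90  71  68  65  66  67  66  69  68
 65  65  63  66  72  48  34  38  37  56  57  62  58  58  52  44  53  60  70  70  70  73  72  74
 68  72  78  90  84  55  34  33  38  43  41  44  44  43  36  38  39  62  73  73  75  77  75  75
 71  76  92 115 113  67  41  35  35  35  38  34  39  32  35  35  38  58  70  68  74  73  68  72
 73  75  84 121 131  67  38  40  32  35  37  36  36  34  38  36  48  97 110 123 109  99  92  87
 78  72  69 120 119  60  27  28  35  34  37  38  39  32  35  36  51 121 133 145 133 125 123 118
 77  74  61 120 115  54  31  29  29  36  41  37  37  30  25  28  50 113 126 118 127 131 121 117
 72  69  84 122 117  58  33  31  37  37  38  38  39  31  29  28  75 120 135  91 126 136 101 112
 74  71  83 112 108  87  88  84  68  58  41  37  47  45  37  31  91 128 133  79 121 132  83 118
 73  71  78  88  88  95  99  98  84  73  46  46  60  77  85  59  97 134 135 118 130 135  81 116
 73  76  75  78  77  77  76  77  78  66  46  57  77  84  93  75  93 113 114 110 107 110  77 108
 77  79  76  76  75  73  74  76  74  68  44  59  70  77  76  74  78  77  76  71  74  80  73  87
100 101  96  93  93  88  89  89  76  55  36  47  71  77  77  74  78  77  78  74  72  78  76  77
 99 109 109 111 107 107 102 105  79  49  37  36  82  86  75  77  76  78  78  76  78  76  80  76
119 127 104 106 108 111 111 110  85  56  40  41  88  87  80  76  77  77  74  80  79  78  81  80
130 140 107 107 106 108 113 108  97  88  81  78  91  86  78  77  78  71  81  76  80  81  79  77
131 143 116 106 104 108 109 106 104 106 105 106  99  93  89  86  86  87  81  81  81  78  80  77
```

Emit:
{"op": "arm_command", "data": {"series": [[[0,0.7,0,0,0,0,0],[0,0,0,0,0,0,0],[0,0,0,0,0,0,0],[0,0,0,0,0,0,0],[0,0,0,0,0,0,0],[0,0,0,0,0,0,0],[0,0,0,0,0,0,0],[0,0,0,0,0,0,0],[0,0,0,0,0,0,0],[0,0,0,0,0,0,0],[0,0,0,0,0,0,0],[0,0,0,0,0,0,0]]]}}

```text
t: 20.68
eef_pos: [609.4, 188.1, 86.8]
tool_rot: [0.182, 3.134, -0.003]
wrist_force: [-0.6, -9.1, 6.6]
finger_gap: 0.148
grasp_force: 40.0
```

Emit:
{"op": "arm_command", "data": {"series": [[[0,0,0,0,0,0,0],[0,0,0,0,0,0,0],[0,0,0,0,0,0,0],[0,0,0,0,0,0,0],[0,0,0,0,0,0,0],[0,0,0,0,0,0,0],[0,0,0,0,0,0,0],[0,0,0,0,0,0,0],[0,0,0,0,0,0,0],[0,0,0,0,0,0,0],[0,0,0,0,0,0,0],[0,0,0,0,0,0,0]]]}}

```text
t: 21.68
eef_pos: [609.4, 188.2, 86.8]
tool_rot: [0.182, 3.134, -0.003]
wrist_force: [0.3, -10.2, 7.1]
finger_gap: 0.15
grasp_force: 40.0
```

Emit:
{"op": "arm_command", "data": {"series": [[[0,0,0,0,0,0,0],[0,0,0,0,0,0,0],[0,0,0,0,0,0,0],[0,0,0,0,0,0,0],[0,0,0,0,0,0,0],[0,0,0,0,0,0,0],[0,0,0,0,0,0,0],[0,0,0,0,0,0,0],[0,0,0,0,0,0,0],[0,0,0,0,0,0,0]]]}}

```text
t: 22.52
eef_pos: [609.4, 188.2, 86.8]
tool_rot: [0.182, 3.134, -0.003]
wrist_force: [0.7, -9.9, 8.5]
finger_gap: 0.147
grasp_force: 40.0
```

```bash
python3 - <<'E'
from h import *
np.set_printoptions(precision=1,suppress=True)
rel(rw(1.1,121.3,86.8)); print(wr(get_obs()["eef_pos"]))
t=get_image("top")
g=cv2.cvtColor(t["image"],cv2.COLOR_RGB2GRAY)[138:153,322:346]; print(); print("\n".join(" ".join("%3d"%v for v in r) for r in g))
E
```

```text
t 22.52 tcp [609.4 188.2  86.8] y-ang 83.3 tilt [ 0. -0.] F [ 0.7 -9.9  8.5] gap 0.147
shift [  0.4 -58.7   0.1]
[  1.5 180. ]

107 105 107 124 129 130 127 123 124 121 125 120 120 121 100  97  94  94  98  97  76  66  67  70
 72  68  68  93 100  95  92  88  91  92  97  96  96  97  69  57  63  66  68  66  69  68  68  66
 62  67  64  64  69  52  38  37  42  50  58  57  60  58  45  43  52  61  70  68  73  72  74  75
 70  73  81  89  84  57  35  40  35  38  43  46  44  44  40  33  36  57  70  73  75  75  77  77
 75  74  89 111 118  64  39  37  33  36  34  37  39  32  35  34  40  58  70  70  72  71  67  75
 72  72  83 125 130  69  38  38  34  34  37  40  38  39  38  38  51  95 108 127 103  95  90  88
 75  75  68 122 120  59  26  33  33  32  37  40  36  38  32  34  54 116 135 149 133 121 121 115
 77  78  62 117 115  56  29  24  37  40  37  35  40  27  24  28  46 117 134 118 129 131 120 112
 76  68  84 123 113  56  32  31  34  36  41  41  39  33  29  25  73 122 133  95 121 135 102 113
 72  71  87 108 109  88  87  83  68  63  41  44  47  46  37  30  92 126 132  80 121 133  84 117
 72  76  75  83  89  93  96 100  84  65  43  61  69  80  79  55  98 132 138 121 129 138  82 115
 74  73  77  73  76  77  79  73  76  64  41  59  74  90  89  74  94 111 115 108 107 108  78 109
 79  78  76  76  77  76  73  77  79  64  42  64  70  77  76  76  76  79  77  74  79  75  73  89
 99  95  94  91  93  91  90  88  75  56  43  50  82  77  74  77  76  75  75  80  75  77  78  76
103 105 107 106 107 108 104 106  71  40  36  36  91  88  79  78  72  75  76  77  77  76  80  83
```

Emit:
{"op": "arm_command", "data": {"series": [[[0,-1,0,0,0,0,0],[0,-2,0,0,0,0,0],[0,-2,0,0,0,0,0],[0,-2,0,0,0,0,0],[0,-2,0,0,0,0,0],[0,-2,0,0,0,0,0],[0,-2,0,0,0,0,0],[0,-2,0,0,0,0,0],[0,-2,0,0,0,0,0],[0,-2,0,0,0,0,0],[0,-2,0,0,0,0,0],[0,-2,0,0,0,0,0]]]}}

```text
t: 23.57
eef_pos: [606.7, 166.2, 86.8]
tool_rot: [0.181, 3.134, -0.001]
wrist_force: [0.6, -3.9, 6.2]
finger_gap: 0.151
grasp_force: 40.0
```

Emit:
{"op": "arm_command", "data": {"series": [[[0,-2,0,0,0,0,0],[0,-2,0,0,0,0,0],[0,-2,0,0,0,0,0],[0,-2,0,0,0,0,0],[0,-2,0,0,0,0,0],[0,-2,0,0,0,0,0],[0,-2,0,0,0,0,0],[0,-2,0,0,0,0,0],[0,-2,0,0,0,0,0],[0,-2,0,0,0,0,0],[0,-2,0,0,0,0,0],[0,-2,0,0,0,0,0]]]}}

```text
t: 24.57
eef_pos: [603.9, 143.1, 86.8]
tool_rot: [0.181, 3.134, 0.0]
wrist_force: [-0.1, -0.7, 7.6]
finger_gap: 0.151
grasp_force: 40.0
```

Emit:
{"op": "arm_command", "data": {"series": [[[0,-2,0,0,0,0,0],[0,-2,0,0,0,0,0],[0,-2,0,0,0,0,0],[0,-2,0,0,0,0,0],[0,-1.5,0,0,0,0,0],[0,-1,0,0,0,0,0],[0,0,0,0,0,0,0],[0,0,0,0,0,0,0]]]}}

```text
t: 25.23
eef_pos: [602.6, 133.2, 86.8]
tool_rot: [0.18, 3.134, 0.001]
wrist_force: [-1.0, -0.0, 6.0]
finger_gap: 0.15
grasp_force: 40.0
```

```bash
python3 - <<'E'
from h import *
rel(rw(1.1,121.3,86.8)); print(wr(get_obs()["eef_pos"]))
E
```

```text
t 25.23 tcp [602.6 133.2  86.8] y-ang 83.4 tilt [0.003 0.   ] F [-1. -0.  6.] gap 0.150
shift [ 0.  -3.3 -0. ]
[  1.12352363 124.56737937]
```

Emit:
{"op": "arm_command", "data": {"series": [[[0,-1.2,0,0,0,0,0],[0,-1,0,0,0,0,0],[0,0,0,0,0,0,0],[0,0,0,0,0,0,0],[0,0,0,0,0,0,0.25],[0,0,0,0,0,0,0.4],[0,0,0,0,0,0,0.4],[0,0,0,0,0,0,0.4],[0,0,-5,0,0,0,0.4],[0,0,-20,0,0,0,0.4],[0,0,-30,0,0,0,0.4],[0,0,-30,0,0,0,0.4]]]}}

```text
t: 26.23
eef_pos: [600.1, 130.7, 170.0]
tool_rot: [-0.18, -3.133, 0.001]
wrist_force: [1.2, -0.7, -0.2]
finger_gap: 0.402
grasp_force: 0.0
```

Emit:
{"op": "arm_command", "data": {"series": [[[0,-20,-20,0,0,0,0.4],[0,-25,-20,0,0,0,0.4],[0,-25,0,0,0,0,0.4],[0,-25,0,0,0,0,0.4],[0,0,0,0,0,0,0.4],[0,0,0,0,0,0,0.4]]]}}

```text
t: 26.73
eef_pos: [590.3, 35.5, 210.5]
tool_rot: [0.184, 3.136, 0.0]
wrist_force: [-0.3, 0.5, -0.7]
finger_gap: 0.398
grasp_force: 0.0
```

```bash
python3 - <<'E'
from h import *
np.set_printoptions(precision=1,suppress=True)
rel(None); w=get_image("wrist"); save(w,"w11"); im=w["image"]
print(wr(get_obs()["eef_pos"]))
for X in [(-10,70,49),(0,70,49),(10,70,49),(20,70,49),(0,0,39),(0,40,39),(0,52,39)]:
    u=proj(w,rw(*X)); r,c=int(u[1]),int(u[0]); print(X,u,im[r,c] if 0<=r<400 and 0<=c<640 else None)
for n in ("handle","hasp","hasp_tip","link","pointer","notch"):
    print(n,[(round(d["score"],2),np.array(d["centre"]),wr(ray(w,d["centre"],{"pointer":54,"notch":50,"hasp":49,"handle":80,"link":39,"hasp_tip":49}[n]))) for d in spot_in(n,w)[:2]])
# grey profile along pull line at z=39 (link/jaws) and along hasp column
g=cv2.cvtColor(im,cv2.COLOR_RGB2GRAY)
for x,z in ((0,45),(18,39),(-18,39)):
    print(x,[(y,int(g[int(u[1]),int(u[0])])) for y in range(-110,131,5) for u in [proj(w,rw(x,y,z))] if 0<=u[0]<640 and 0<=u[1]<400])
E
```

```text
t 26.73 tcp [590.3  35.5 210.5] y-ang 83.3 tilt [0. 0.] F [-0.3  0.5 -0.7] gap 0.398
[ 0.1 27.1]
(-10, 70, 49) [363.2 176.9] [106  98  94]
(0, 70, 49) [362.7 186.7] [106  98  94]
(10, 70, 49) [362.3 196.3] [107  99  96]
(20, 70, 49) [361.9 205.7] [107  98  95]
(0, 0, 39) [293.  184.1] [245 239 227]
(0, 40, 39) [332.1 184.1] [247 242 230]
(0, 52, 39) [343.8 184.1] [230 223 206]
handle [(0.72, array([375.6, 183.9]), array([-11.2,  76.8]))]
hasp [(0.84, array([364.9, 187. ]), array([ 0.3, 72.2]))]
hasp_tip [(0.89, array([364.9, 185.1]), array([-1.6, 72.1])), (0.74, array([216.5, 185.2]), array([ -1.7, -75. ]))]
link [(0.58, array([269.3, 184.6]), array([  0.4, -24.3]))]
pointer [(0.66, array([200.2, 179.8]), array([ -8.5, -88.6]))]
notch [(0.72, array([239.6, 232.5]), array([ 48.8, -55.7]))]
0 [(-110, 127), (-105, 133), (-100, 134), (-95, 97), (-90, 96), (-85, 129), (-80, 130), (-75, 148), (-70, 155), (-65, 154), (-60, 155), (-55, 158), (-50, 235), (-45, 235), (-40, 235), (-35, 235), (-30, 236), (-25, 236), (-20, 236), (-15, 236), (-10, 236), (-5, 237), (0, 237), (5, 237), (10, 238), (1
[... 693 characters left out ...]
, 99), (80, 97), (85, 121), (90, 152), (95, 113), (100, 131), (105, 132), (110, 155), (115, 207), (120, 78), (125, 46), (130, 43)]
-18 [(-110, 170), (-105, 216), (-100, 215), (-95, 156), (-90, 212), (-85, 212), (-80, 133), (-75, 237), (-70, 242), (-65, 233), (-60, 236), (-55, 237), (-50, 237), (-45, 210), (-40, 209), (-35, 156), (-30, 176), (-25, 175), (-20, 174), (-15, 175), (-10, 173), (-5, 173), (0, 174), (5, 175), (10, 173), (15, 174), (20, 154), (25, 111), (30, 109), (35, 111), (40, 210), (45, 210), (50, 144), (55, 132), (60, 104), (65, 100), (70, 99), (75, 99), (80, 97), (85, 190), (90, 234), (95, 117), (100, 171), (105, 220), (110, 218), (115, 208), (120, 213), (125, 214), (130, 215)]
```

```bash
python3 -c "
from rig import *
print(close_job())"
```

```text
the job is handed in; nothing more can be done
None
```

I handed the job in at about t = 27 s. The link was placed flat and the hasp closed. I held the pointer in the notch for about 3 s, within roughly 1 mm in the top camera, then eased the handle home and let go; the last checks showed the link in the jaws under the closed hasp and both jaws home. `close_job()` returned no verdict.

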